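Build the sterile instrument stand in the flow cabinet

TASK

Build the instrument stand on the perforated aluminium base plate, in this order: the large steel case on the plate, the small steel case on the large one, the white rest on the small case, and last the heavy-headed probe lying in the two notches of the rest with its balance point over the middle of the rest. Centre every piece on the one below, with the long sides lined up, and set each down rather than dropping it; keep the probe level all the while. Do not shove or tip the two small glass jars that stand among the parts.

Things in the scene. Friction and masses are not known exactly. Their poses are not given: they have to be found in the camera images.
- stand: The base plate: a flat aluminium plate with rows of black holes, fixed to the bench, 158 (x) by 90 (y) by 10 mm high; along both short ends stands a dark lip 4 mm thick and 4 mm high (150 mm clear between them). Origin: centre of its underside, on the bench. x lies along its length, y across, z up.
- large_case: The large instrument case: a closed, rigid steel box with black vent holes in its flat top, 130 long (x) by 64 wide (y) by 36 mm high, 0.35 kg; on its top, along both short ends, a dark lip 4 mm thick and 4 mm high (122 mm clear between them). Origin: centre of its underside; z up. Either way round is right.
- small_case: The small instrument case: the same kind of closed steel box, 102 long (x) by 54 wide (y) by 32 mm high, about 0.22 kg, with end lips on its top 4 mm thick and 4 mm high (94 mm clear between them). Origin: centre of its underside; z up. Either way round is right.
- rest: The rest: a white plastic block 74 long (x) by 44 wide (y) by 24 mm high, 0.12 kg, with two upright notched saddles, 6 mm thick, on top at x = -24 and +24 mm. Notch floor 40 mm above the underside; cheeks flare from 12 mm apart there to 28 mm at their top, 53 mm above the underside. A bar in the notches lies along x. Origin: centre of underside; z up. Either way round is right.
- probe: The probe: a square aluminium bar, 10 by 10 mm, with a heavy brass head (18 by 18 by 30 mm) at its +x end and a black guard (18 by 18 by 6 mm) at its -x end; 176 mm long, 0.15 kg. It lies level on head and guard, the bar's axis 9 mm above the underside. Origin: mid-length, on the underside; x towards the head (bare bar from x = -82 to +58 mm), z up. The head may point either way.
- probe_balance (a point): The probe's balance point (centre of mass): on the axis of the bar, 20.6 mm from mid-length towards the head, 9 mm above the underside. Axes as the probe's.
- jar_a: A small closed glass culture jar standing among the parts, 60 mm across and 55 mm high; to be left alone. Origin: centre of its underside.
- jar_b: Another such glass culture jar, 60 mm across and 55 mm high; to be left alone. Origin: centre of its underside.

How it is judged:
On the way, in this order (a step that is already met when the one before it is completed fails the run):
1. the large case sits on the base plate, centred and lined up, let go (z of large_case in the frame of stand between 0.006 and 0.014 m and horizontal distance between large_case and stand below 0.012 m and angle between the x axis of large_case and the x axis of stand, either way round below 0.2 rad and angle between large_case's own z axis and vertical below 0.08 rad and contact force between the fingers and large_case below 0.3 N and linear speed of large_case below 0.03 m/s), for 0.2 s.
2. the small case sits on the large case, centred and lined up, let go (z of large_case in the frame of stand between 0.006 and 0.014 m and horizontal distance between large_case and stand below 0.012 m and angle between the x axis of large_case and the x axis of stand, either way round below 0.2 rad and angle between each of large_case, small_case's own z axis and vertical below 0.08 rad and z of small_case in the frame of large_case between 0.032 and 0.04 m and horizontal distance between small_case and large_case below 0.012 m and angle between the x axis of small_case and the x axis of large_case, either way round below 0.2 rad and contact force between the fingers and small_case below 0.3 N and linear speed of small_case below 0.03 m/s), for 0.2 s.
3. the rest sits on the small case, centred and lined up, let go (z of large_case in the frame of stand between 0.006 and 0.014 m and horizontal distance between large_case and stand below 0.012 m and angle between the x axis of large_case and the x axis of stand, either way round below 0.2 rad and angle between each of large_case, small_case, rest's own z axis and vertical below 0.08 rad and z of small_case in the frame of large_case between 0.032 and 0.04 m and horizontal distance between small_case and large_case below 0.012 m and angle between the x axis of small_case and the x axis of large_case, either way round below 0.2 rad and z of rest in the frame of small_case between 0.028 and 0.036 m and horizontal distance between rest and small_case below 0.012 m and angle between the x axis of rest and the x axis of small_case, either way round below 0.2 rad and contact force between the fingers and rest below 0.3 N and linear speed of rest below 0.03 m/s), for 0.2 s.
4. the probe lies in both notches of the rest, its balance point over the middle, let go (z of large_case in the frame of stand between 0.006 and 0.014 m and horizontal distance between large_case and stand below 0.012 m and angle between the x axis of large_case and the x axis of stand, either way round below 0.2 rad and angle between each of large_case, small_case, rest's own z axis and vertical below 0.08 rad and z of small_case in the frame of large_case between 0.032 and 0.04 m and horizontal distance between small_case and large_case below 0.012 m and angle between the x axis of small_case and the x axis of large_case, either way round below 0.2 rad and z of rest in the frame of small_case between 0.028 and 0.036 m and horizontal distance between rest and small_case below 0.012 m and angle between the x axis of rest and the x axis of small_case, either way round below 0.2 rad and z of probe in the frame of rest between 0.031 and 0.041 m and horizontal distance between probe_balance and rest below 0.014 m and angle between the x axis of probe and the x axis of rest, either way round below 0.2 rad and contact force between the fingers and probe below 0.3 N and linear speed of probe below 0.03 m/s), for 0.2 s.
At the end, for the whole second after the job is handed in: Large case on plate, small case on it, rest on that: each flat, within 12 mm of centre and 0.2 rad of the piece below, 4 mm of seated height. Probe in both notches, level within 0.12 rad, lined up within 0.2 rad, balance point within 14 mm of the rest's centre. All released, at rest (< 0.03 m/s) (all of step 4 and angle between probe's own x axis and vertical between 1.45 and 1.69 rad and contact force between the fingers and large_case below 0.3 N and linear speed of each of large_case, small_case, rest below 0.03 m/s and contact force between the fingers and small_case below 0.3 N and contact force between the fingers and rest below 0.3 N); the robot touches nothing.
It fails at once if a glass jar is shoved more than 30 mm or tipped more than 0.35 rad (distance of any of jar_a, jar_b from where it was at the start of the episode above 0.03 m or angle between any of jar_a, jar_b's own z axis and vertical above 0.35 rad).
It fails at once if the probe leans more than 20 degrees (0.35 rad) from level (angle between probe's own x axis and vertical below 1.22 rad or angle between probe's own x axis and vertical above 1.92 rad).
It fails at once if a part is dropped (out of the fingers and faster than 0.6 m/s, a fall of about 2 cm) ((contact force between the fingers and large_case below 0.1 N and linear speed of large_case above 0.6 m/s) or (contact force between the fingers and small_case below 0.1 N and linear speed of small_case above 0.6 m/s) or (contact force between the fingers and rest below 0.1 N and linear speed of rest above 0.6 m/s) or (contact force between the fingers and probe below 0.1 N and linear speed of probe above 0.6 m/s)).
It also fails if it takes over 128 s, if anything falls off the work surface, if the arm or the gripper's body presses on something with over 40 N, if the wrist force passes 120 N, or if a joint passes its speed limit or range.

ROBOT

A 6-joint arm with a two-finger parallel gripper is mounted at the origin on the work surface. World frame = base frame: x ahead of the robot, y to its left, z up, the work surface at z = 0. Lengths are in m, angles in rad, forces in N, time in s.
With the tool pointing down it reaches from about 0.35 to 0.85 m from the base axis. Payload 8.1 kg.
Tool frame: the origin (TCP) lies at the very end of the fingers, on their centre line; the grasp point (between the pads) lies 19 mm behind it; z points along the fingers, y is the line along which they close (so a half turn about z gives the same grasp; the last joint's range is limited). The gripper opens to 93 mm and grips with 3 to 60 N. Pads are 15 mm wide; open, the fingers measure 128 mm over their backs; the gripper's body (75 mm by 188 mm) begins 65 mm behind the grasp point.
Start: joints at [1.158, 0.13, 1.488, -0, 1.523, -0.085], TCP at [0.193, 0.568, 0.219] pointing down, gripper open.
Joint ranges: [-2.96, 2.96], [-0.89, 2.26], [0.02, 2.5], [-1.34, 4.48], [0, 2.73], [-2.66, 2.66]. Speed limits (rad/s): [2.39, 2.39, 2.79, 3.14, 3.14, 3.14].

INTERFACE

Orientations are given as a rotation vector (axis times angle).
In Python, from plant import monitor, eyes, ticket gives the robot as it stands.
- The arm moves only by the tool arm_command, never from a script. Its argument "deltas" is a list that holds one entry, the list of rows, each a list of 6 numbers: the shift along the world's x, y, z in cm, then the turn, a rotation vector about the world's x, y, z in degrees. In form: [[[tx, ty, tz, rx, ry, rz], ...]]. A call has 1 to 12 rows; each row shifts and turns the commanded pose from where the row before left it; what a row does not reach is not made up. A row lasts 1/12 s, in which the tool goes at most 41.7 mm and 7.16 degrees, less where a joint would pass 70% of its speed; a pose out of reach is approached as far as the arm can. A call is refused whole if a number of a shift passes 4.17 or a number of a turn 7.16, either way. A call with a gripper value outside its range is refused whole. "gripper" is the opening, from -1 (shut) to 1 (fully open), set as the call begins (left out, the last holds). The fingers move at their own pace and stop on an object; "squeeze" is the grip in N (left out, the last holds). Time passes only in rows, so rows that do not move let the fingers close. It gives the time, the measured TCP pose, the force, the opening and the grip force at its end, in the units of the state.
- monitor.read_state(): the state, without advancing time (a new reading comes with each control period).
- eyes.read_camera(name): name is "side" or "top"; returns the picture (400x640x3 uint8, blue, green, red); there is no depth.
- eyes.camera_model(name): a dict with "fx", "fy", "cx", "cy" (pixels), "rvec" (rotation vector, rad) and "tvec" (3), from world to camera coordinates, as OpenCV has them. Camera axes: x right, y down, z forward; pixel columns grow to the right and rows downward; lengths in m; the calibration is good to about 2 mm. A picture is of the moment at which its call begins. camera_model takes no time and is no camera call.
- ticket.close_job(): hands the job in; it is judged then, once.
The state is a dict: "t": time; "q": joint angles; "dq": joint speeds; "joint_torque": joint torques, N m; "tool_pos": TCP position; "orientation": TCP orientation; "force": force on the tool from outside, world axes, zero at the start; "wrist_torque": the same for the moment, N m; "opening": finger opening in m; "gripper_force": force on a finger pad.
Only numpy, scipy, OpenCV 4.12 (cv2) and the standard library are available. Lean on these libraries where they do the work, as an engineer would, in place of code of your own. Each camera call takes 0.05 s, during which the arm holds its last target. There are 200 camera calls.

## Working session

There is one attempt and no reset: what is moved stays moved. The work goes in short steps, Python scripts to look and compute and a tool call to move; the robot and the scene stay as the last step left them, time stands still between calls to the robot, and variables do not carry over. Pictures are saved under pics/ and viewed, at most 14 in all, crops included, and the job is handed in when it is done.

Besides the shell and the picture viewer there is one more tool, called in YAML: its name, and indented under it one key for each argument. arm_command: Moves the arm, as the interface text tells. Its arguments: {"type":"object","properties":{"deltas":{"type":"array"},"gripper":{"type":"number"},"squeeze":{"type":"number"}},"required":["deltas"]}

```bash
mkdir -p pics; ls; python3 - <<'E'
from plant import monitor, eyes
import cv2
s=monitor.read_state(); print(s)
for n in ("top","side"):
    im=eyes.read_camera(n); cv2.imwrite(f"pics/{n}0.png",im); print(n,eyes.camera_model(n))
E
```

```text
pics
{'t': 0.0, 'q': array([ 1.15758204e+00,  1.31154255e-01,  1.48930169e+00,  3.44501351e-05,
        1.52301181e+00, -8.54048389e-02]), 'dq': array([ 8.28532466e-04, -3.54427086e-04, -1.39998679e-03,  2.44532284e-03,
       -9.83785685e-06, -2.74476657e-04]), 'joint_torque': array([ 5.15600223e-04, -5.59860563e+01, -4.91750443e+01,  7.65727786e-02,
        3.58987204e-02, -1.66243603e-04]), 'tool_pos': array([0.19291517, 0.56752211, 0.21757929]), 'orientation': array([-5.12540887e-01, -3.09899693e+00,  2.84055314e-03]), 'force': array([-0.13826034,  0.00486457, -0.4287333 ]), 'wrist_torque': array([0.05243406, 0.04241476, 0.03774671]), 'gripper_force': 0.0, 'opening': 0.09292127117598876}
top {'fx': 474.4013832743864, 'fy': 474.4013832743864, 'cx': 328.0131389115013, 'cy': 193.88497323780487, 'rvec': array([ 2.13575562, -2.16235734,  0.1099775 ]), 'tvec': array([0.02541702, 0.54875079, 1.05986944])}
side {'fx': 416.71417837321684, 'fy': 416.71417837321684, 'cx': 321.40444551209276, 'cy': 200.4370213787295, 'rvec': array([ 2.32483207, -0.79421076,  0.28634024]), 'tvec': array([-0.41073758,  0.28563807,  0.80635488])}
```

View pics/top0.png

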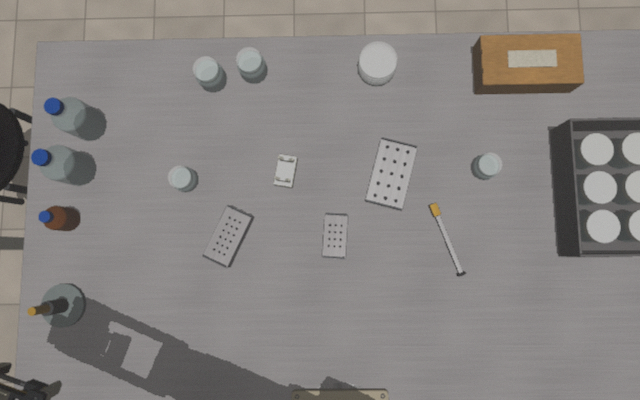

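View pics/side0.png

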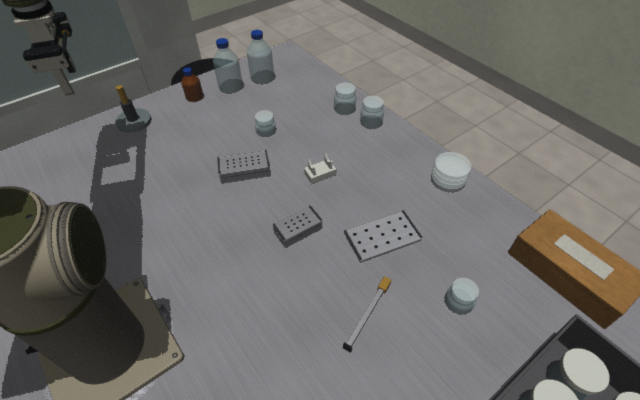

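Top view: the plate is at px (391,174), the large case at (228,236), the small case at (335,236) and the rest at (286,171). The probe runs from its head at (435,210) to its guard at (460,272), and the jars are at (181,178) and (488,165). Next I'll segment these.

```bash
cat > h.py <<'E'
import numpy as np, cv2
from plant import monitor, eyes
def cam(n):
    m=eyes.camera_model(n); K=np.array([[m['fx'],0,m['cx']],[0,m['fy'],m['cy']],[0,0,1]])
    return K,cv2.Rodrigues(m['rvec'])[0],np.array(m['tvec'])
def ray(n,px,z):
    K,R,t=cam(n); px=np.atleast_2d(px).astype(float)
    d=np.c_[px,np.ones(len(px))]@np.linalg.inv(K).T@R
    c=-R.T@t
    return c+d*((z-c[2])/d[:,2])[:,None]
def proj(n,P):
    K,R,t=cam(n); p=(np.atleast_2d(P)@R.T+t)@K.T; return p[:,:2]/p[:,2:]
def rect(n,mask,z,seed,close=5):
    """blob holding / nearest the seed -> world centre, axis angle, sides on plane z"""
    m=cv2.morphologyEx(mask.astype(np.uint8)*255,cv2.MORPH_CLOSE,np.ones((close,close)))
    cs,_=cv2.findContours(m,cv2.RETR_EXTERNAL,cv2.CHAIN_APPROX_NONE)
    cs=[c for c in cs if cv2.contourArea(c)>30]
    c=max(cs,key=lambda c:cv2.pointPolygonTest(c,seed,True))
    W=ray(n,c[:,0,:],z)[:,:2]
    (x,y),(a,b),g=cv2.minAreaRect((W*1000).astype(np.float32))
    if a<b: a,b,g=b,a,g+90
    return x,y,a,b,(g+90)%180-90
E
python3 - <<'E'
from h import *
im=cv2.imread('pics/top0.png')
g=cv2.cvtColor(im,cv2.COLOR_BGR2GRAY)
for n,(u,v) in dict(large=(228,236),small=(335,236),plate=(391,174),rest=(286,171)).items():
    print(n); print(g[v,u-40:u+41:1])
print(im[210,435],im[240,447],im[240,440])
c=cv2.resize(im[130:290,195:475],None,fx=2.85,fy=2.85,interpolation=cv2.INTER_CUBIC); cv2.imwrite('pics/crop0.png',c)
print(ray('top',[[488,165],[181,178]],.055))
E
```

```text
large
[138 137 140 135 138 140 140 140 139 136 139 136 137 139 139 137 140 140
 139 140 140 140 140 135 143 149 147 145 149 152 141 109  72 117 147 148
 150 153 150 148 150 151 149 152 144 133 137 147 152 153 155 151 154 140
 101  70  78 113 135 141 138 138 142 141 141 139 141 141 141 139 141 141
 142 140 143 140 140 141 139 140 142]
small
[141 142 141 140 140 141 142 144 141 140 140 140 139 140 140 142 140 142
 141 139 140 138 139 141 138 140 141 118 124 154 157 155 155 158 156 156
 157 157 157 158 158 163 162 163 160 158 158 162 161 158 158 137 125 140
 138 143 141 139 139 142 139 139 138 139 140 138 139 139 138 138 140 139
 139 139 140 140 138 140 141 139 141]
plate
[141 142 139 140 141 142 140 142 143 140 142 140 142 141 141 141 141 142
 144 144 136 153 171 175 173 173 173 174 169 171 170 172 173 170 172 170
 167 172 154 104  70  98 151 169 168 169 172 171 175 160 134 141 158 170
 170 170 172 172 173 150 133 137 139 138 138 136 140 137 137 138 138 137
 138 138 134 136 140 140 136 136 138]
rest
[142 143 144 142 142 142 143 143 142 143 144 145 143 145 144 144 144 145
 145 142 144 143 145 145 143 143 142 144 142 149 167 181 182 184 182 181
 181 181 180 182 183 183 183 181 181 183 181 181 145 106 131 140 138 139
 136 138 135 139 139 137 138 135 138 136 136 136 137 138 137 136 135 133
 137 137 135 137 138 137 137 137 139]
[ 79 145 181] [169 171 172] [139 140 143]
[[ 0.60727991 -0.3443319   0.055     ]
 [ 0.58755064  0.35365688  0.055     ]]
```

View pics/crop0.png

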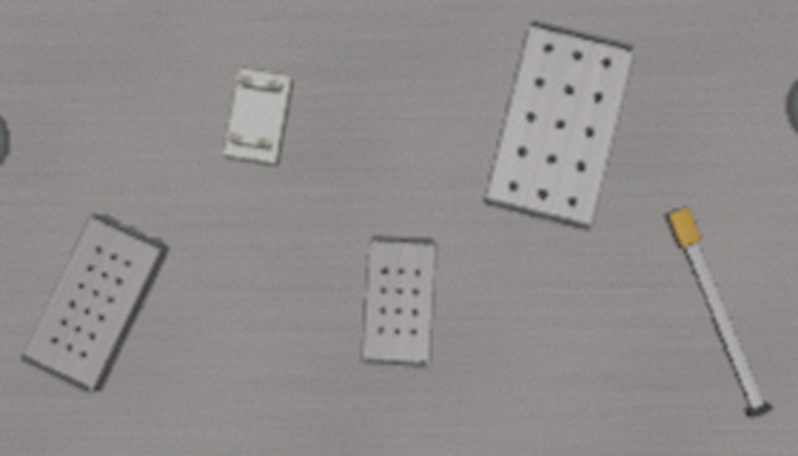

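The crop shows 3x6 vent holes on the large case, 3x4 on the small case and 3x5 on the plate. I'll use the hole centroids for centre and angle. The probe's head points away from the robot, slightly to the left.

```bash
cat >> h.py <<'E'
def holes(n,im,z,seed,rad,thr=25):
    """dark dots near seed -> world dots, centre (mm), principal angle (deg)"""
    g=cv2.cvtColor(im,cv2.COLOR_BGR2GRAY)
    f=3; G=cv2.resize(g,None,fx=f,fy=f,interpolation=cv2.INTER_CUBIC)
    bh=cv2.morphologyEx(G,cv2.MORPH_BLACKHAT,cv2.getStructuringElement(cv2.MORPH_ELLIPSE,(19,19)))
    k,lab,st,ce=cv2.connectedComponentsWithStats((bh>thr).astype(np.uint8))
    P=[]
    for i in range(1,k):
        c=(ce[i]+.5)/f-.5
        if st[i,4]>10 and max(st[i,2:4])<19 and np.hypot(*(c-seed))<rad:
            w=np.where(lab==i,bh,0).astype(float); ys,xs=np.nonzero(w); ww=w[ys,xs]
            P.append([((xs*ww).sum()/ww.sum()+.5)/f-.5,((ys*ww).sum()/ww.sum()+.5)/f-.5])
    W=ray(n,np.array(P),z)[:,:2]*1000
    c=W.mean(0); v=np.linalg.svd(W-c)[2][0]
    return len(W),c,np.degrees(np.arctan2(v[1],v[0])+np.pi/2)%180-90,W
E
python3 - <<'E'
from h import *
T=cv2.imread('pics/top0.png'); S=cv2.imread('pics/side0.png')
for n,s,z,r in (('large',(228,236),.036,24),('small',(335,236),.032,18),('plate',(391,174),.01,32)):
    k,c,a,W=holes('top',T,z,s,r); print(n,'top',k,c.round(1),a.round(1))
    ss=proj('side',[c[0]/1e3,c[1]/1e3,z])[0]
    k,c,a,W=holes('side',S,z,ss,{'large':23,'small':15,'plate':36}[n],12); print(n,'side',k,c.round(1),a.round(1))
g=T.min(2)
for n,s,z in (('large',(228,236),.036),('small',(335,236),.032),('plate',(391,174),.01),('rest',(286,171),.024)):
    print(n,np.round(rect('top',g>(160 if n=='rest' else 147),z,s),1))
hsv=cv2.cvtColor(T,cv2.COLOR_BGR2HSV)
head=(hsv[...,1]>100); head[:195]=0; head[280:]=0; head[:,:420]=0; head[:,480:]=0
ys,xs=np.nonzero(head); h=ray('top',[xs.mean(),ys.mean()],.018)[0]; print('head',len(xs),h)
bar=(g>152); bar[:215]=0; bar[266:]=0; bar[:,:430]=0; bar[:,475:]=0
ys,xs=np.nonzero(bar); W=ray('top',np.c_[xs,ys],.014)[:,:2]; c=W.mean(0); v=np.linalg.svd(W-c)[2][0]; t=(W-c)@v
print('bar',len(xs),c,np.degrees(np.arctan2(v[1],v[0])),t.min(),t.max())
dk=(g<85); dk[:262]=0; dk[282:]=0; dk[:,:445]=0; dk[:,475:]=0
ys,xs=np.nonzero(dk); print('guard',len(xs),ray('top',[xs.mean(),ys.mean()],.012))
E
```

```text
large top 18 [456.  251.5] -25.6
large side 27 [454.8 247.8] -83.3
small top 13 [453.6   6.9] -9.4
small side 12 [452.4   6.2] -4.2
plate top 16 [ 600.1 -127.8] -14.8
plate side 15 [ 597.6 -129. ] -15.2
large [455.9 251.2 117.9  58.7 -25.7]
small [453.3   4.6  91.2  49.5  -4.3]
plate [ 598.7 -131.1  147.4   87.9  -15.6]
rest [608.4 119.4  71.3  40.3 -10.3]
head 91 [ 0.51143226 -0.22785642  0.018     ]
bar 172 [ 0.43800309 -0.25656237] -159.9669016168036 -0.061754465010711704 0.06017773992580389
guard 21 [[ 0.36385391 -0.28168638  0.012     ]]
```

arm_command:
  deltas:
    - [[1.2, -1.4, -0.4, 0, 0, -0.5], [2.2, -2.7, -0.9, 0, 0, -0.6], [2.4, -2.9, -1, 0, 0, -0.6], [2.4, -2.9, -1, 0, 0, -0.6], [2.4, -2.9, -1, 0, 0, -0.6], [2.4, -2.9, -1, 0, 0, -0.6], [2.4, -2.9, -1, 0, 0, -0.6], [2.4, -2.9, -1, 0, 0, -0.6], [2.4, -2.9, -1, 0, 0, -0.6], [2.4, -2.9, -1, 0, 0, -0.6], [2.4, -2.7, -1, 0, 0, -0.6], [1.3, -1.5, -0.5, 0, 0, -0.3]]
  gripper: 1

```text
t: 1.1
tool_pos: [0.4573, 0.2497, 0.109]
orientation: [-0.699, -3.062, 0.003]
force: [-0.3, 0.6, -0.1]
opening: 0.0931
gripper_force: 0.0
```

```bash
cat >> h.py <<'E'
def st():
    s=monitor.read_state(); R=cv2.Rodrigues(s['orientation'])[0]
    x,y=R[:,0],R[:,1]
    print('t %.2f pos'%s['t'],(s['tool_pos']*1000).round(1),'xang %.1f'%((np.degrees(np.arctan2(x[1],x[0]))+90)%180-90),'zaxis',R[:,2].round(4),'open %.1f F %.1f'%(s['opening']*1e3,s['gripper_force']),'force',s['force'].round(1)); return s
E
python3 - <<'E'
from h import *
st()
T=cv2.imread('pics/top0.png'); S=cv2.imread('pics/side0.png')
for n,s,z,r,q in (('large',(228,236),.036,22,16),('small',(335,236),.032,17,13),('plate',(391,174),.01,29,34)):
    k,c,a,W=holes('top',T,z,s,r); print(n,'top',k,c.round(1),a.round(1))
    ss=proj('side',[c[0]/1e3,c[1]/1e3,z])[0]
    k,c,a,W=holes('side',S,z,ss,q,12); print(n,'side',k,c.round(1),a.round(1))
E
```

```text
t 1.10 pos [457.3 249.7 109. ] xang -25.7 zaxis [-0.0012 -0.0016 -1.    ] open 93.1 F 0.0 force [-0.3  0.6 -0.1]
large top 18 [456.  251.5] -25.6
large side 19 [458.9 252.6] 38.0
small top 13 [453.6   6.9] -9.4
small side 12 [452.4   6.2] -4.2
plate top 16 [ 600.1 -127.8] -14.8
plate side 15 [ 597.6 -129. ] -15.2
```

arm_command:
  deltas:
    - [[-0.1, 0.2, -0.6, 0, 0, 0], [0, 0, -1.3, 0, 0, 0], [0, 0, -1.3, 0, 0, 0], [0, 0, -1.3, 0, 0, 0], [0, 0, -1.3, 0, 0, 0], [0, 0, -1.3, 0, 0, 0], [0, 0, -1.2, 0, 0, 0], [0, 0, -0.9, 0, 0, 0], [0, 0, -0.5, 0, 0, 0], [0, 0, 0, 0, 0, 0]]

```text
t: 1.93
tool_pos: [0.454, 0.2549, 0.0123]
orientation: [-0.695, -3.062, 0.002]
force: [-0.4, 0.2, -0.3]
opening: 0.093
gripper_force: 0.0
```

arm_command:
  deltas:
    - [[0, 0, 0, 0, 0, 0], [0, 0, 0, 0, 0, 0], [0, 0, 0, 0, 0, 0], [0, 0, 0, 0, 0, 0], [0, 0, 0, 0, 0, 0], [0, 0, 0, 0, 0, 0], [0, 0, 0, 0, 0, 0], [0, 0, 0, 0, 0, 0]]
  gripper: -1
  squeeze: 30

```text
t: 2.6
tool_pos: [0.4554, 0.2549, 0.0142]
orientation: [0.695, 3.063, -0.0]
force: [-1.9, -3.3, 5.6]
opening: 0.0638
gripper_force: 30.0
```

```bash
python3 - <<'E'
from h import *
st()
T=cv2.imread('pics/top0.png')
for n,s,z,r in (('small',(335,236),.032,15),('plate',(391,174),.01,28)):
    k,c,a,W=holes('top',T,z,s,r); print(n,'top',k,c.round(1),a.round(1)); print(W.round(0).tolist())
E
```

```text
t 2.60 pos [455.4 254.9  14.2] xang -25.6 zaxis [ 4.e-04 -2.e-04 -1.e+00] open 63.8 F 30.0 force [-1.9 -3.3  5.6]
small top 13 [453.6   6.9] -9.4
[[478.0, 16.0], [478.0, 3.0], [477.0, -10.0], [463.0, 17.0], [462.0, 4.0], [461.0, -9.0], [450.0, 33.0], [447.0, 18.0], [446.0, 5.0], [445.0, -8.0], [431.0, 20.0], [430.0, 6.0], [429.0, -6.0]]
plate top 16 [ 600.1 -127.8] -14.8
[[664.0, -122.0], [657.0, -146.0], [651.0, -170.0], [635.0, -114.0], [628.0, -139.0], [621.0, -163.0], [615.0, -87.0], [606.0, -106.0], [599.0, -131.0], [592.0, -155.0], [577.0, -98.0], [570.0, -123.0], [564.0, -147.0], [548.0, -91.0], [541.0, -115.0], [535.0, -139.0]]
```

arm_command:
  deltas:
    - [[0, 0, 0.5, 0, 0, 0], [0, 0, 1.2, 0, 0, 0], [0, 0, 2, 0, 0, 0], [0, 0, 2, 0, 0, 0], [0.3, -0.8, 1.5, 0, 0, 0], [0.7, -1.8, 1, 0, 0, 0.5], [1, -2.8, 0.3, 0, 0, 1], [1.1, -3, 0, 0, 0, 1], [1.1, -3, 0, 0, 0, 1], [1.1, -3, 0, 0, 0, 1], [1.1, -3, 0, 0, 0, 1], [1.1, -3, 0, 0, 0, 1]]

```text
t: 3.6
tool_pos: [0.5305, 0.0497, 0.0995]
orientation: [0.519, 3.098, 0.001]
force: [0.1, 0.0, -4.1]
opening: 0.0635
gripper_force: 30.0
```

arm_command:
  deltas:
    - [[1.1, -3, 0, 0, 0, 1], [1.1, -3, 0, 0, 0, 1], [1.1, -3, 0, 0, 0, 1], [1.1, -3, 0, 0, 0, 0.9], [1, -2.7, 0, 0, 0, 0], [0.8, -1.5, 0, 0, 0, 0], [0.4, -0.8, 0, 0, 0, 0], [0, 0, 0, 0, 0, 0], [0, 0, 0, 0, 0, 0], [0, 0, 0, 0, 0, 0]]

```text
t: 4.43
tool_pos: [0.5957, -0.1176, 0.0986]
orientation: [-0.414, -3.113, -0.001]
force: [0.3, -0.5, -3.2]
opening: 0.0639
gripper_force: 30.0
```

```bash
python3 - <<'E'
from h import *
st(); cv2.imwrite('pics/s1.png',eyes.read_camera('side'))
E
```

```text
t 4.43 pos [ 595.7 -117.6   98.6] xang -15.1 zaxis [-7.e-04  7.e-04 -1.e+00] open 63.9 F 30.0 force [ 0.3 -0.5 -3.2]
```

View pics/s1.png

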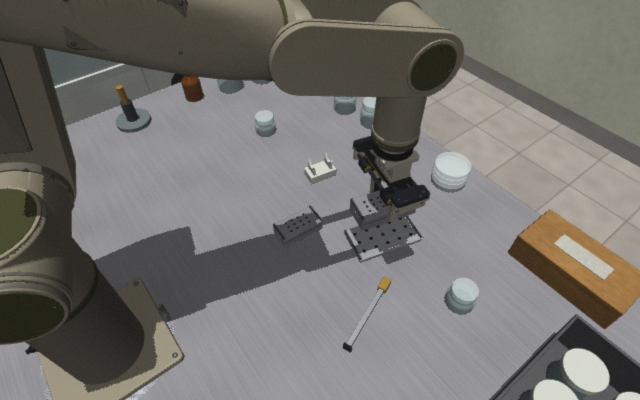

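The side view shows the case held level above the plate, with the fingers clear of everything. I'll correct y and lower it.

arm_command:
  deltas:
    - [[0.1, -0.5, -0.4, 0, 0, 0], [0, -0.6, -1, 0, 0, 0], [0, 0, -1.3, 0, 0, 0], [0, 0, -1.3, 0, 0, 0], [0, 0, -1.3, 0, 0, 0], [0, 0, -0.8, 0, 0, 0], [0, 0, -0.4, 0, 0, 0], [0, 0, -0.2, 0, 0, 0], [0, 0, -0.2, 0, 0, 0], [0, 0, -0.2, 0, 0, 0], [0, 0, -0.2, 0, 0, 0], [0, 0, 0, 0, 0, 0]]

```text
t: 5.48
tool_pos: [0.5973, -0.13, 0.0258]
orientation: [0.415, 3.114, -0.0]
force: [0.2, 0.4, -3.1]
opening: 0.0635
gripper_force: 30.0
```

arm_command:
  deltas:
    - [[0, 0, -0.1, 0, 0, 0], [0, 0, -0.1, 0, 0, 0], [0, 0, 0, 0, 0, 0], [0, 0, 0, 0, 0, 0]]

```text
t: 5.82
tool_pos: [0.5976, -0.1301, 0.0242]
orientation: [0.415, 3.113, -0.0]
force: [-1.2, -0.4, 1.2]
opening: 0.0639
gripper_force: 30.0
```

arm_command:
  deltas:
    - [[0, 0, 0, 0, 0, 0], [0, 0, 0, 0, 0, 0], [0, 0, 0, 0, 0, 0], [0, 0, 0, 0, 0, 0], [0, 0, 0, 0, 0, 0]]
  gripper: 1

```text
t: 6.23
tool_pos: [0.5972, -0.13, 0.0237]
orientation: [0.415, 3.114, -0.0]
force: [-0.8, 1.0, 0.3]
opening: 0.0908
gripper_force: 0.0
```

arm_command:
  deltas:
    - [[0, 0, 0.5, 0, 0, 0], [0, 0, 1.5, 0, 0, 0], [0, 0, 2.5, 0, 0, 0], [-0.5, 0.4, 3, 0, 0, 0], [-1.1, 1, 2.5, 0, 0, 1], [-1.8, 1.7, 1, 0, 0, 1], [-2.1, 2, 0, 0, 0, 1], [-2.1, 2, 0, 0, 0, 1], [-2.1, 2, 0, 0, 0, 1], [-2.1, 2, 0, 0, 0, 1], [-1.6, 1.5, 0, 0, 0, 1], [-0.9, 0.8, 0, 0, 0, 1]]

```text
t: 7.23
tool_pos: [0.4525, 0.0056, 0.1338]
orientation: [-0.194, -3.135, -0.001]
force: [1.1, -0.2, -0.1]
opening: 0.0929
gripper_force: 0.0
```

```bash
python3 - <<'E'
from h import *
st(); T=eyes.read_camera('top'); S=eyes.read_camera('side'); cv2.imwrite('pics/t2.png',T); cv2.imwrite('pics/s2.png',S)
s=proj('top',[.598,-.13,.046])[0]; k,c,a,W=holes('top',T,.046,s,22); print('large',k,c,a)
s=proj('side',[.598,-.13,.046])[0]; k,c,a,W=holes('side',S,.046,s,17,12); print('large side',k,c,a)
cv2.imwrite('pics/t2c.png',cv2.resize(T[100:280,250:500],None,fx=3,fy=3,interpolation=cv2.INTER_CUBIC))
E
```

```text
t 7.23 pos [452.5   5.6 133.8] xang -7.1 zaxis [-2.e-04  4.e-04 -1.e+00] open 92.9 F 0.0 force [ 1.1 -0.2 -0.1]
large 19 [ 599.3632823  -129.06931709] -15.849933104423968
large side 18 [ 602.5113301  -126.05836271] -1.0293763470389763
```

View pics/t2c.png

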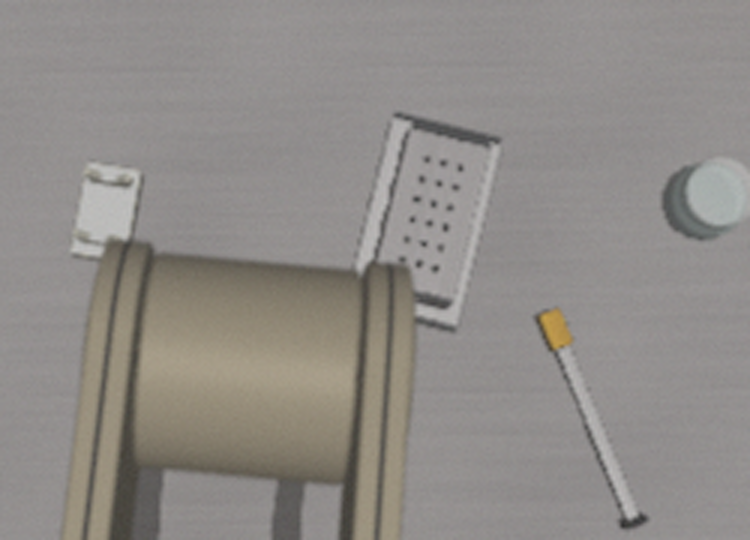

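The large case sits centred on the plate. The hole centroid is within about 2 mm of the plate's, and the angle differs by about 0.6°. Now the small case.

arm_command:
  deltas:
    - [[0.1, 0, -1, 0, 0, 1], [0, 0, -2, 0, 0, 1], [0, 0, -2, 0, 0, 0.9], [0, 0, -2, 0, 0, 0], [0, 0, -1.8, 0, 0, 0], [0, 0, -1.3, 0, 0, 0], [0, 0, -0.9, 0, 0, 0], [0, 0, -0.6, 0, 0, 0], [0, 0, -0.4, 0, 0, 0], [0, 0, 0, 0, 0, 0], [0, 0, 0, 0, 0, 0]]

```text
t: 8.25
tool_pos: [0.4557, 0.0039, 0.0141]
orientation: [0.117, 3.139, -0.0]
force: [-0.5, 0.4, -0.2]
opening: 0.0932
gripper_force: 0.0
```

arm_command:
  deltas:
    - [[0, 0, 0, 0, 0, 0], [0, 0, 0, 0, 0, 0], [0, 0, 0, 0, 0, 0], [0, 0, 0, 0, 0, 0], [0, 0, 0, 0, 0, 0], [0, 0, 0, 0, 0, 0], [0, 0, 0, 0, 0, 0], [0, 0, 0, 0, 0, 0], [0, 0, 0, 0, 0, 0]]
  gripper: -1
  squeeze: 30

```text
t: 9.0
tool_pos: [0.4553, 0.0042, 0.0138]
orientation: [0.117, 3.139, 0.0]
force: [0.5, 2.1, 2.2]
opening: 0.0535
gripper_force: 30.0
```

arm_command:
  deltas:
    - [[0, 0, 0.5, 0, 0, 0], [0, 0, 1.2, 0, 0, 0], [0, 0, 2, 0, 0, 0], [0, 0, 2, 0, 0, 0], [0.6, -0.5, 1.3, 0, 0, -0.6], [1.2, -1.1, 0.7, 0, 0, -1.5], [1.8, -1.7, 0.3, 0, 0, -1.5], [2, -1.9, 0, 0, 0, -1.5], [2.2, -2.1, 0, 0, 0, -1.5], [2.2, -2.1, 0, 0, 0, -1.5], [2, -1.9, 0, 0, 0, -1.5], [1.4, -1.2, 0, 0, 0, -1.5]]

```text
t: 10.0
tool_pos: [0.5903, -0.1231, 0.0935]
orientation: [0.424, 3.113, -0.001]
force: [-0.1, 0.2, -1.3]
opening: 0.0537
gripper_force: 30.0
```

arm_command:
  deltas:
    - [[0.8, -0.7, 0, 0, 0, 0], [0.3, -0.3, 0, 0, 0, 0], [0, 0, 0, 0, 0, 0], [0, 0, 0, 0, 0, 0], [0, 0, 0, 0, 0, 0]]

```text
t: 10.42
tool_pos: [0.5994, -0.1302, 0.0934]
orientation: [-0.419, -3.113, -0.0]
force: [-0.1, 0.0, -1.5]
opening: 0.0539
gripper_force: 30.0
```

```bash
python3 -c "
from h import *
st()"
```

```text
t 10.42 pos [ 599.4 -130.2   93.4] xang -15.4 zaxis [-8.e-04  3.e-04 -1.e+00] open 53.9 F 30.0 force [-0.1  0.  -1.5]
```

arm_command:
  deltas:
    - [[0.1, 0, -0.4, 0, 0, 0], [0, 0, -0.7, 0, 0, 0], [0, 0, -0.7, 0, 0, 0], [0, 0, -0.5, 0, 0, 0], [0, 0, -0.3, 0, 0, 0], [0, 0, -0.2, 0, 0, 0], [0, 0, -0.2, 0, 0, 0], [0, 0, -0.1, 0, 0, 0], [0, 0, -0.1, 0, 0, 0], [0, 0, -0.1, 0, 0, 0], [0, 0, 0, 0, 0, 0], [0, 0, 0, 0, 0, 0]]

```text
t: 11.42
tool_pos: [0.6012, -0.131, 0.0608]
orientation: [0.42, 3.113, -0.0]
force: [-0.7, 0.2, -2.8]
opening: 0.0538
gripper_force: 30.0
```

arm_command:
  deltas:
    - [[0, 0, -0.1, 0, 0, 0], [0, 0, 0, 0, 0, 0], [0, 0, 0, 0, 0, 0]]

```text
t: 11.67
tool_pos: [0.6013, -0.131, 0.0598]
orientation: [0.42, 3.113, -0.0]
force: [0.2, -0.1, -1.2]
opening: 0.0537
gripper_force: 30.0
```

arm_command:
  deltas:
    - [[0, 0, -0.1, 0, 0, 0], [0, 0, 0, 0, 0, 0], [0, 0, 0, 0, 0, 0]]

```text
t: 11.92
tool_pos: [0.6014, -0.131, 0.0598]
orientation: [0.42, 3.113, -0.0]
force: [-3.8, 0.3, 6.9]
opening: 0.0538
gripper_force: 30.0
```

arm_command:
  deltas:
    - [[0, 0, 0, 0, 0, 0], [0, 0, 0, 0, 0, 0], [0, 0, 0, 0, 0, 0], [0, 0, 0, 0, 0, 0], [0, 0, 0, 0, 0, 0]]
  gripper: 1

```text
t: 12.33
tool_pos: [0.6011, -0.1309, 0.0585]
orientation: [-0.42, -3.113, -0.0]
force: [-0.2, 0.2, 1.1]
opening: 0.0824
gripper_force: 0.0
```

arm_command:
  deltas:
    - [[0, 0, 0.5, 0, 0, 0], [0, 0, 1.5, 0, 0, 0], [0, 0, 2.5, 0, 0, 0], [0, 1, 2.5, 0, 0, 0], [0, 2.5, 1, 0, 0, 1], [0.1, 3.2, 0, 0, 0, 1], [0.1, 3.4, 0, 0, 0, 1], [0.1, 3.4, 0, 0, 0, 1], [0.1, 3.4, 0, 0, 0, 1], [0.1, 3.4, 0, 0, 0, 0], [0.1, 3, 0, 0, 0, 0], [0.1, 1.7, 0, 0, 0, 0]]

```text
t: 13.33
tool_pos: [0.6079, 0.1225, 0.1392]
orientation: [0.281, 3.129, 0.002]
force: [-0.1, -0.4, -0.6]
opening: 0.0927
gripper_force: 0.0
```

```bash
python3 - <<'E'
from h import *
st(); T=eyes.read_camera('top'); S=eyes.read_camera('side'); cv2.imwrite('pics/t3.png',T); cv2.imwrite('pics/s3.png',S)
s=proj('top',[.598,-.13,.078])[0]; k,c,a,W=holes('top',T,.078,s,15); print('small',k,c,a)
s=proj('side',[.598,-.13,.078])[0]; k,c,a,W=holes('side',S,.078,s,12,12); print('small side',k,c,a)
a=cv2.resize(T[110:240,330:450],None,fx=4,fy=4,interpolation=cv2.INTER_CUBIC)
b=cv2.resize(S[135:265,200:430],None,fx=1.7,fy=4/1.0*.425*1.0,interpolation=cv2.INTER_CUBIC)
b=cv2.copyMakeBorder(b,0,max(0,a.shape[0]-b.shape[0]),0,0,cv2.BORDER_CONSTANT)[:a.shape[0],:319]
cv2.imwrite('pics/c3.png',np.hstack([a,b]))
# rest from the first pictures
for n,th in (('top',155),('top',165)):
    I=cv2.imread(f'pics/{n}0.png').min(2); print(n,th,np.round(rect(n,I>th,.024,proj(n,[.608,.119,.024])[0].tolist()),1))
E
```

```text
t 13.33 pos [607.9 122.5 139.2] xang -10.3 zaxis [ 4.e-04  1.e-03 -1.e+00] open 92.7 F 0.0 force [-0.1 -0.4 -0.6]
small 12 [ 599.71439358 -131.63667946] -15.799632590472669
small side 11 [ 600.18037392 -128.10336901] 12.877351959246383
top 155 [608.5 120.   72.2  42.  -10.7]
top 165 [607.8 119.4  70.1  40.1 -10.3]
```

View pics/c3.png

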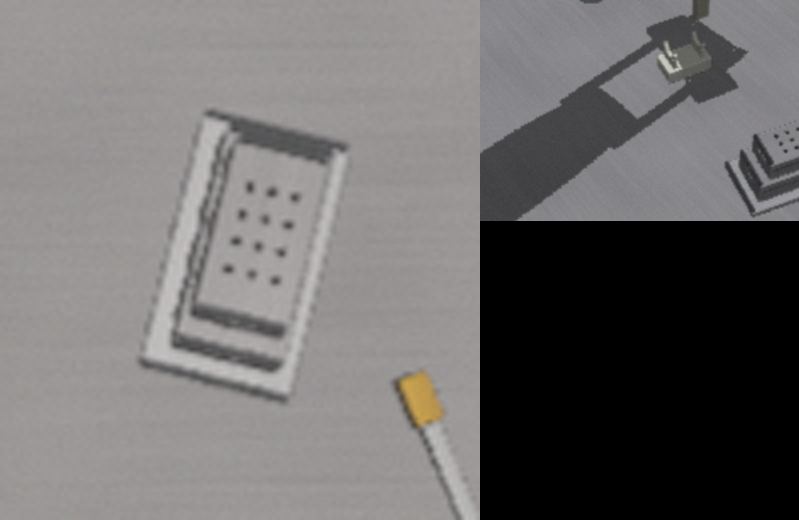

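The small case is seated and centred, with its hole centroid at (599.7,-131.6). Next is the rest.

arm_command:
  deltas:
    - [[0, -0.2, -1, 0, 0, 0], [0, 0, -2.2, 0, 0, 0], [0, 0, -2.5, 0, 0, 0], [0, 0, -2.3, 0, 0, 0], [0, 0, -1.8, 0, 0, 0], [0, 0, -1.4, 0, 0, 0], [0, 0, -1, 0, 0, 0], [0, 0, -0.6, 0, 0, 0], [0, 0, -0.4, 0, 0, 0], [0, 0, -0.2, 0, 0, 0], [0, 0, 0, 0, 0, 0], [0, 0, 0, 0, 0, 0]]

```text
t: 14.43
tool_pos: [0.6089, 0.1171, 0.0056]
orientation: [0.284, 3.127, 0.0]
force: [-0.6, 1.1, 0.7]
opening: 0.093
gripper_force: 0.0
```

arm_command:
  deltas:
    - [[0, 0, 0, 0, 0, 0], [0, 0, 0, 0, 0, 0], [0, 0, 0, 0, 0, 0], [0, 0, 0, 0, 0, 0], [0, 0, 0, 0, 0, 0], [0, 0, 0, 0, 0, 0], [0, 0, 0, 0, 0, 0], [0, 0, 0, 0, 0, 0], [0, 0, 0, 0, 0, 0], [0, 0, 0, 0, 0, 0]]
  gripper: -1
  squeeze: 25

```text
t: 15.27
tool_pos: [0.6081, 0.1172, 0.0046]
orientation: [-0.284, -3.129, -0.0]
force: [-0.0, 1.1, 0.7]
opening: 0.044
gripper_force: 25.0
```

```bash
python3 -c "
from h import *
st()"
```

```text
t 15.27 pos [608.1 117.2   4.6] xang -10.4 zaxis [-0.e+00  1.e-04 -1.e+00] open 44.0 F 25.0 force [-0.   1.1  0.7]
```

arm_command:
  deltas:
    - [[0, 0, 0.5, 0, 0, 0], [0, 0, 1.4, 0, 0, 0], [0, 0, 2.4, 0, 0, 0], [0, 0, 2.6, 0, 0, 0], [0, 0, 2.3, 0, 0, 0], [0, -0.8, 1.5, 0, 0, 0], [0, -1.8, 0.8, 0, 0, -0.6], [-0.1, -2.6, 0, 0, 0, -0.9], [-0.1, -3, 0, 0, 0, -0.9], [-0.1, -3, 0, 0, 0, -0.9], [-0.1, -3, 0, 0, 0, -0.9], [-0.1, -3, 0, 0, 0, -0.9]]

```text
t: 16.27
tool_pos: [0.6032, -0.0564, 0.1212]
orientation: [0.424, 3.112, -0.0]
force: [1.5, 0.1, -1.5]
opening: 0.0439
gripper_force: 25.0
```

arm_command:
  deltas:
    - [[-0.1, -2.8, 0, 0, 0, 0], [-0.1, -2.3, 0, 0, 0, 0], [-0.1, -1.5, 0, 0, 0, 0], [0, -0.8, 0, 0, 0, 0], [0, -0.2, 0, 0, 0, 0], [0, 0, 0, 0, 0, 0], [0, 0, 0, 0, 0, 0], [0, 0, 0, 0, 0, 0], [0, 0, 0, 0, 0, 0]]

```text
t: 17.02
tool_pos: [0.6003, -0.1297, 0.1196]
orientation: [-0.421, -3.113, -0.0]
force: [0.4, 0.1, -0.8]
opening: 0.044
gripper_force: 25.0
```

```bash
python3 -c "
from h import *
st()"
```

```text
t 17.02 pos [ 600.3 -129.7  119.6] xang -15.4 zaxis [-2.e-04  3.e-04 -1.e+00] open 44.0 F 25.0 force [ 0.4  0.1 -0.8]
```

arm_command:
  deltas:
    - [[0, -0.1, -0.4, 0, 0, 0], [0, 0, -0.7, 0, 0, 0], [0, 0, -0.7, 0, 0, 0], [0, 0, -0.6, 0, 0, 0], [0, 0, -0.4, 0, 0, 0], [0, 0, -0.2, 0, 0, 0], [0, 0, -0.2, 0, 0, 0], [0, 0, -0.1, 0, 0, 0], [0, 0, -0.1, 0, 0, 0], [0, 0, -0.1, 0, 0, 0], [0, 0, 0, 0, 0, 0], [0, 0, 0, 0, 0, 0]]

```text
t: 18.02
tool_pos: [0.6002, -0.132, 0.0848]
orientation: [0.423, 3.113, -0.0]
force: [0.0, 0.1, -1.6]
opening: 0.0436
gripper_force: 25.0
```

arm_command:
  deltas:
    - [[0, 0, -0.1, 0, 0, 0], [0, 0, 0, 0, 0, 0], [0, 0, -0.1, 0, 0, 0], [0, 0, 0, 0, 0, 0], [0, 0, 0, 0, 0, 0]]

```text
t: 18.43
tool_pos: [0.6002, -0.1319, 0.0826]
orientation: [0.423, 3.113, 0.0]
force: [-0.6, -1.2, -0.8]
opening: 0.0437
gripper_force: 25.0
```

arm_command:
  deltas:
    - [[0, 0, -0.1, 0, 0, 0], [0, 0, 0, 0, 0, 0], [0, 0, 0, 0, 0, 0]]

```text
t: 18.68
tool_pos: [0.6002, -0.1319, 0.0826]
orientation: [0.423, 3.113, -0.0]
force: [-3.6, 1.3, 5.1]
opening: 0.0437
gripper_force: 25.0
```

arm_command:
  deltas:
    - [[0, 0, 0, 0, 0, 0], [0, 0, 0, 0, 0, 0], [0, 0, 0, 0, 0, 0], [0, 0, 0, 0, 0, 0], [0, 0, 0, 0, 0, 0], [0, 0, 0, 0, 0, 0]]
  gripper: 1

```text
t: 19.18
tool_pos: [0.6001, -0.1319, 0.0815]
orientation: [-0.423, -3.113, -0.0]
force: [-0.1, 0.2, -1.2]
opening: 0.079
gripper_force: 0.0
```

arm_command:
  deltas:
    - [[0, 0, 0.5, 0, 0, 0], [0, 0, 1.5, 0, 0, 0], [0, 0, 2.5, 0, 0, 0], [0, 0, 2.7, 0, 0, 0], [0, 0, 1.8, 0, 0, 0], [-1.5, 1.2, 0.5, 0, 0, 0], [-2.5, 2.5, 0, 0, 0, 0], [-2.5, 3, 0, 0, 0, 0], [-2.5, 3, 0, 0, 0, 0], [-2, 3, 0, 0, 0, 0], [-1.5, 2, 0, 0, 0, 0], [-0.5, 1, 0, 0, 0, 0]]

```text
t: 20.18
tool_pos: [0.4685, 0.0272, 0.1771]
orientation: [0.42, 3.113, 0.001]
force: [-0.3, -0.2, 0.1]
opening: 0.0927
gripper_force: 0.0
```

```bash
python3 - <<'E'
from h import *
st(); T=eyes.read_camera('top'); S=eyes.read_camera('side'); cv2.imwrite('pics/t4.png',T); cv2.imwrite('pics/s4.png',S)
I=T.min(2); sd=proj('top',[.6,-.131,.102])[0]; print('rest',np.round(rect('top',I>172,.102,sd.tolist()),1))
a=cv2.resize(T[110:290,350:480],None,fx=3,fy=3,interpolation=cv2.INTER_CUBIC)
b=cv2.resize(S[170:360,330:470],None,fx=540/190,fy=540/190,interpolation=cv2.INTER_CUBIC)
cv2.imwrite('pics/c4.png',np.hstack([a,b]))
E
```

```text
t 20.18 pos [468.5  27.2 177.1] xang -15.4 zaxis [ 2.e-04  6.e-04 -1.e+00] open 92.7 F 0.0 force [-0.3 -0.2  0.1]
rest [ 580.7 -128.9  132.6   60.2  -16.8]
```

View pics/c4.png

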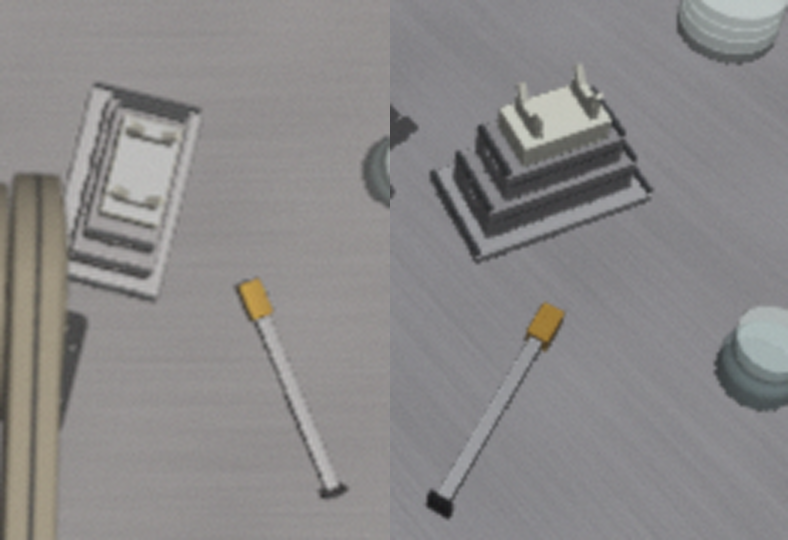

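The stack looks true in both views, with the rest seated on the small case. The probe's head/bar joint is at about px (438,216) in the top view, and its bar/guard joint is at about (460,273).

```bash
python3 - <<'E'
from h import *
for n in ('top','side'):
    I=cv2.imread(f'pics/{n}4.png'[:-5].replace('top','t').replace('side','s')+'4.png')
    K,lo=proj(n,[[.5114,-.2279,.014],[.3639,-.2817,.014]]); x0,x1=sorted([K[0],lo[0]]); y0,y1=sorted([K[1],lo[1]])
    roi=np.zeros(I.shape[:2],np.uint8); cv2.rectangle(roi,(int(x0-12),int(y0-12)),(int(x1+12),int(y1+12)),1,-1)
    hsv=cv2.cvtColor(I,cv2.COLOR_BGR2HSV); g=I.min(2).astype(int)
    head=((hsv[...,1]>90)&(roi>0))
    cv2.imwrite('/tmp/x.png',g)
    bg=np.median(g[roi>0]); bar=((g>bg+13)&(roi>0)&~head).astype(np.uint8)
    k,lab,stt,ce=cv2.connectedComponentsWithStats(bar); i=1+np.argmax(stt[1:,4]); ys,xs=np.nonzero(lab==i)
    W=ray(n,np.c_[xs,ys],.014)[:,:2]*1e3; c=W.mean(0); v=np.linalg.svd(W-c)[2][0]; v*=np.sign(v[0]); t=(W-c)@v
    mid=c+v*(t.min()+t.max())/2
    ys,xs=np.nonzero(head); H=ray(n,np.c_[xs,ys],.018)[:,:2]*1e3; th=(H-c)@v
    # bare bar -82..58 -> mid at -12 ; balance +20.6 : +32.6 beyond
    print(n,'bar px',len(W),'ang %.1f'%np.degrees(np.arctan2(v[1],v[0])),'len %.1f'%(t.max()-t.min()),'bal from bar',(mid+32.6*v).round(1),'bal from head',(c+v*(th.mean()-52.4)).round(1),'head len %.1f'%(th.max()-th.min()))
E
```

```text
top bar px 209 ang 20.2 len 135.8 bal from bar [ 462.9 -247.5] bal from head [ 462.8 -247.5] head len 28.6
side bar px 154 ang 20.6 len 100.2 bal from bar [ 445.7 -251.2] bal from head [ 459.3 -246.1] head len 34.1[ WARN:0@0.556] global loadsave.cpp:1063 imwrite_ Unsupported depth image for selected encoder is fallbacked to CV_8U.
```

arm_command:
  deltas:
    - [[0, -0.8, 0, 0, 0, 3], [0, -1.8, 0, 0, 0, 3], [0, -2.6, 0, 0, 0, 3], [0, -2.8, 0, 0, 0, 3], [0, -2.8, 0, 0, 0, 3], [-0.1, -2.8, 0, 0, 0, 3], [-0.1, -2.8, 0, 0, 0, 3], [-0.1, -2.8, -0.5, 0, 0, 3], [-0.1, -2.8, -1.5, 0, 0, 3], [-0.1, -2.8, -2, 0, 0, 3], [-0.1, -1.8, -2, 0, 0, 3], [0, -0.8, -1.5, 0, 0, 2.7]]

```text
t: 21.28
tool_pos: [0.4634, -0.2531, 0.1001]
orientation: [0.551, -3.092, 0.001]
force: [-0.7, 0.7, 0.2]
opening: 0.0931
gripper_force: 0.0
```

arm_command:
  deltas:
    - [[0, 0, -0.5, 0, 0, 0], [0, 0, 0, 0, 0, 0], [0, 0, 0, 0, 0, 0]]

```text
t: 21.53
tool_pos: [0.4643, -0.2492, 0.0969]
orientation: [0.548, -3.093, -0.0]
force: [-0.1, -0.4, 0.8]
opening: 0.0929
gripper_force: 0.0
```

```bash
python3 -c "
from h import *
st()"
```

```text
t 21.53 pos [ 464.3 -249.2   96.9] xang 20.1 zaxis [-2.e-04  2.e-04 -1.e+00] open 92.9 F 0.0 force [-0.1 -0.4  0.8]
```

arm_command:
  deltas:
    - [[-0.2, 0.2, -0.7, 0, 0, 0], [0, 0, -1.4, 0, 0, 0], [0, 0, -1.5, 0, 0, 0], [0, 0, -1.5, 0, 0, 0], [0, 0, -1.3, 0, 0, 0], [0, 0, -1, 0, 0, 0], [0, 0, -0.8, 0, 0, 0], [0, 0, -0.5, 0, 0, 0], [0, 0, -0.3, 0, 0, 0], [0, 0, -0.2, 0, 0, 0], [0, 0, -0.1, 0, 0, 0], [0, 0, 0, 0, 0, 0]]

```text
t: 22.53
tool_pos: [0.4624, -0.2471, 0.004]
orientation: [-0.551, 3.092, -0.001]
force: [0.6, 0.4, 0.2]
opening: 0.0932
gripper_force: 0.0
```

arm_command:
  deltas:
    - [[0, 0, 0, 0, 0, 0], [0, 0, 0, 0, 0, 0], [0, 0, 0, 0, 0, 0], [0, 0, 0, 0, 0, 0]]
  gripper: -0.4
  squeeze: 20

```text
t: 22.87
tool_pos: [0.4623, -0.2471, 0.0039]
orientation: [-0.551, 3.092, -0.0]
force: [0.0, -0.2, 0.5]
opening: 0.0708
gripper_force: 0.0
```

```bash
python3 -c "
from h import *
st()"
```

```text
t 22.87 pos [ 462.3 -247.1    3.9] xang 20.2 zaxis [ 4.e-04 -2.e-04 -1.e+00] open 70.8 F 0.0 force [ 0.  -0.2  0.5]
```

arm_command:
  deltas:
    - [[0, 0, -0.1, 0, 0, 0], [0, 0, 0, 0, 0, 0], [0, 0, 0, 0, 0, 0], [0, 0, 0, 0, 0, 0], [0, 0, 0, 0, 0, 0], [0, 0, 0, 0, 0, 0], [0, 0, 0, 0, 0, 0], [0, 0, 0, 0, 0, 0], [0, 0, 0, 0, 0, 0], [0, 0, 0, 0, 0, 0], [0, 0, 0, 0, 0, 0], [0, 0, 0, 0, 0, 0]]
  gripper: -1
  squeeze: 30

```text
t: 23.87
tool_pos: [0.4621, -0.2469, 0.0026]
orientation: [0.552, -3.093, -0.0]
force: [-0.1, 0.4, 0.3]
opening: 0.0095
gripper_force: 30.0
```

arm_command:
  deltas:
    - [[0, 0, 0, 0, 0, 0], [0, 0, 0, 0, 0, 0], [0, 0, 0, 0, 0, 0]]

```text
t: 24.12
tool_pos: [0.4621, -0.2469, 0.0026]
orientation: [0.551, -3.093, -0.0]
force: [-0.4, 0.5, 1.6]
opening: 0.0095
gripper_force: 30.0
```

arm_command:
  deltas:
    - [[0, 0, 0.2, 0, 0, 0], [0, 0, 0.4, 0, 0, 0], [0, 0, 0.7, 0, 0, 0], [0, 0, 0.8, 0, 0, 0], [0, 0, 0.6, 0, 0, 0], [0, 0, 0.3, 0, 0, 0], [0, 0, 0, 0, 0, 0]]

```text
t: 24.7
tool_pos: [0.4631, -0.2475, 0.0342]
orientation: [-0.551, 3.091, -0.003]
force: [-0.2, -0.2, -0.8]
opening: 0.0099
gripper_force: 30.0
```

```bash
python3 - <<'E'
from h import *
s=st(); print(s['wrist_torque']); S=eyes.read_camera('side'); cv2.imwrite('pics/s5.png',S)
cv2.imwrite('pics/c5.png',cv2.resize(S[150:370,280:500],None,fx=2.5,fy=2.5,interpolation=cv2.INTER_CUBIC))
E
```

```text
t 24.70 pos [ 463.1 -247.5   34.2] xang 20.2 zaxis [ 0.002  -0.0014 -1.    ] open 9.9 F 30.0 force [-0.2 -0.2 -0.8]
[ 0.05033326  0.01444394 -0.03802374]
```

View pics/c5.png

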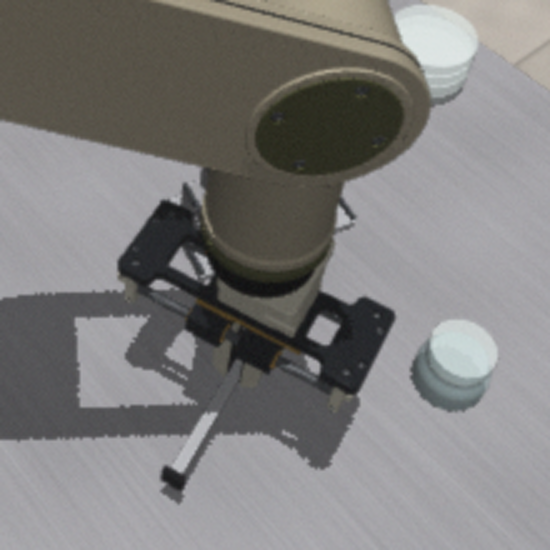

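The guard end is lifted clear of the bench and appears level. I'll check this numerically.

```bash
python3 - <<'E'
from h import *
S=cv2.imread('pics/s5.png').max(2)
m=(S[325:350,335:365]<45); ys,xs=np.nonzero(m); print(len(xs),xs.mean()+335,ys.mean()+325, ys.max()+325)
for z in (.03,.0406,.05): print(z,proj('side',[.364,-.284,z]))
S0=cv2.imread('pics/s0.png' if False else 'pics/side0.png').max(2); m=(S0[335:355,335:365]<45); ys,xs=np.nonzero(m); print('before',len(xs),xs.mean()+335,ys.mean()+335,proj('side',[.3639,-.2832,.009]))
E
```

```text
37 348.8378378378378 341.2972972972973 345
0.03 [[348.53649183 342.98050471]]
0.0406 [[348.79297037 340.758195  ]]
0.05 [[349.02493948 338.74825212]]
before 39 346.8205128205128 347.2564102564103 [[347.73427033 346.95426544]]
```

arm_command:
  deltas:
    - [[0, 0, 0.5, 0, 0, 0], [0, 0, 1, 0, 0, 0], [0, 0, 1.5, 0, 0, 0], [0, 0, 1.8, 0, 0, 0], [0, 0, 1.8, 0, 0, -0.5], [0, 0, 1.8, 0, 0, -1.5], [0, 0, 1.8, 0, 0, -2.5], [0.3, 0.2, 1.4, 0, 0, -2.5], [0.6, 0.5, 1, 0, 0, -2.5], [0.9, 0.8, 0.5, 0, 0, -2.5], [1.1, 0.9, 0, 0, 0, -2.5], [1.2, 1, 0, 0, 0, -2.5]]

```text
t: 25.75
tool_pos: [0.5038, -0.213, 0.1651]
orientation: [-0.084, 3.139, -0.001]
force: [0.1, 0.3, -1.9]
opening: 0.0097
gripper_force: 30.0
```

arm_command:
  deltas:
    - [[1.2, 1, 0, 0, 0, -2.5], [1.2, 1, 0, 0, 0, -2.5], [1.2, 1, 0, 0, 0, -2.5], [1.2, 1, 0, 0, 0, -2.5], [1.2, 1, 0, 0, 0, -2.5], [1.2, 1, 0, 0, 0, -2.5], [1, 0.9, 0, 0, 0, -2], [0.8, 0.7, 0, 0, 0, -1], [0.4, 0.4, 0, 0, 0, -0.6], [0.2, 0.2, 0, 0, 0, 0], [0, 0, 0, 0, 0, 0], [0, 0, 0, 0, 0, 0]]

```text
t: 26.75
tool_pos: [0.5989, -0.1312, 0.1637]
orientation: [-0.42, -3.113, 0.0]
force: [-0.1, -0.2, -1.6]
opening: 0.0099
gripper_force: 30.0
```

```bash
python3 - <<'E'
from h import *
st(); print(ray('top',[397.3,166],.102))
S=eyes.read_camera('side'); cv2.imwrite('pics/s6.png',S); cv2.imwrite('pics/c6.png',cv2.resize(S[90:290,280:500],None,fx=2.5,fy=2.5,interpolation=cv2.INTER_CUBIC))
E
```

```text
t 26.75 pos [ 598.9 -131.2  163.7] xang -15.4 zaxis [-3.e-04 -2.e-04 -1.e+00] open 9.9 F 30.0 force [-0.1 -0.2 -1.6]
[[ 0.59953482 -0.13369393  0.102     ]]
```

View pics/c6.png

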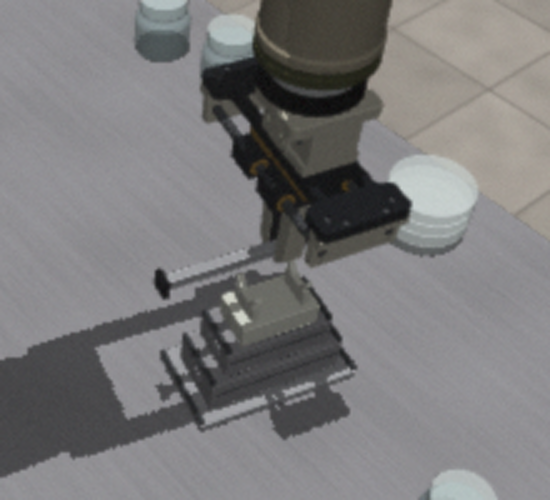

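The probe is level above the rest and lined up with it. I'll lower it into the notches.

arm_command:
  deltas:
    - [[0.1, -0.1, -0.3, 0, 0, 0], [0, 0, -0.6, 0, 0, 0], [0, 0, -0.8, 0, 0, 0], [0, 0, -0.8, 0, 0, 0], [0, 0, -0.6, 0, 0, 0], [0, 0, -0.4, 0, 0, 0], [0, 0, -0.3, 0, 0, 0], [0, 0, -0.2, 0, 0, 0], [0, 0, -0.2, 0, 0, 0], [0, 0, -0.1, 0, 0, 0], [0, 0, -0.1, 0, 0, 0], [0, 0, 0, 0, 0, 0]]

```text
t: 27.8
tool_pos: [0.6002, -0.1319, 0.1197]
orientation: [0.42, 3.113, -0.0]
force: [0.3, 0.0, -1.5]
opening: 0.0098
gripper_force: 30.0
```

arm_command:
  deltas:
    - [[0, 0, -0.1, 0, 0, 0], [0, 0, 0, 0, 0, 0], [0, 0, -0.1, 0, 0, 0], [0, 0, 0, 0, 0, 0], [0, 0, 0, 0, 0, 0]]

```text
t: 28.22
tool_pos: [0.6001, -0.1319, 0.1176]
orientation: [-0.42, -3.113, -0.0]
force: [-0.9, 0.4, -0.8]
opening: 0.0093
gripper_force: 30.0
```

arm_command:
  deltas:
    - [[0, 0, -0.1, 0, 0, 0], [0, 0, 0, 0, 0, 0], [0, 0, 0, 0, 0, 0]]

```text
t: 28.47
tool_pos: [0.6002, -0.1319, 0.1166]
orientation: [0.42, 3.113, 0.0]
force: [0.6, 0.0, -1.1]
opening: 0.0094
gripper_force: 30.0
```

arm_command:
  deltas:
    - [[0, 0, -0.1, 0, 0, 0], [0, 0, 0, 0, 0, 0], [0, 0, 0, 0, 0, 0]]

```text
t: 28.72
tool_pos: [0.6003, -0.132, 0.1166]
orientation: [0.42, 3.113, -0.0]
force: [-3.2, 0.6, 4.8]
opening: 0.0098
gripper_force: 30.0
```

arm_command:
  deltas:
    - [[0, 0, 0, 0, 0, 0], [0, 0, 0, 0, 0, 0], [0, 0, 0, 0, 0, 0], [0, 0, 0, 0, 0, 0], [0, 0, 0, 0, 0, 0], [0, 0, 0, 0, 0, 0]]
  gripper: 0

```text
t: 29.22
tool_pos: [0.6001, -0.1319, 0.1155]
orientation: [-0.42, -3.113, -0.0]
force: [-0.6, -0.4, 0.2]
opening: 0.044
gripper_force: 0.0
```

arm_command:
  deltas:
    - [[0, 0, 0.4, 0, 0, 0], [0, 0, 1, 0, 0, 0], [0, 0, 2, 0, 0, 0], [0, 0, 2.5, 0, 0, 0], [0, 0, 2, 0, 0, 0], [-1, 1, 1, 0, 0, 0], [-2.5, 2.5, 0, 0, 0, 0], [-2.5, 3, 0, 0, 0, 0], [-2.5, 3, 0, 0, 0, 0], [-2, 3, 0, 0, 0, 0], [-1.5, 2, 0, 0, 0, 0], [0, 0, 0, 0, 0, 0]]

```text
t: 30.22
tool_pos: [0.4783, 0.0163, 0.2059]
orientation: [0.416, 3.113, 0.002]
force: [-0.2, -0.2, 1.2]
opening: 0.0466
gripper_force: 0.0
```

```bash
python3 - <<'E'
from h import *
st(); T=eyes.read_camera('top'); S=eyes.read_camera('side')
a=cv2.resize(T[90:270,350:480],None,fx=3,fy=3,interpolation=cv2.INTER_CUBIC)
b=cv2.resize(S[140:320,330:460],None,fx=3,fy=3,interpolation=cv2.INTER_CUBIC)
cv2.imwrite('pics/c7.png',np.hstack([a,b]))
hsv=cv2.cvtColor(T,cv2.COLOR_BGR2HSV); m=hsv[...,1]>100; m[:90]=0; m[200:]=0; m[:,:370]=0; m[:,450:]=0
ys,xs=np.nonzero(m); h=ray('top',[xs.mean(),ys.mean()],.132)[0]*1e3; print(len(xs),'head',h)
E
```

```text
t 30.22 pos [478.3  16.3 205.9] xang -15.2 zaxis [ 9.0e-04  1.2e-03 -1.0e+00] open 46.6 F 0.0 force [-0.2 -0.2  1.2]
109 head [ 650.53768768 -146.40148326  132.        ]
```

View pics/c7.png

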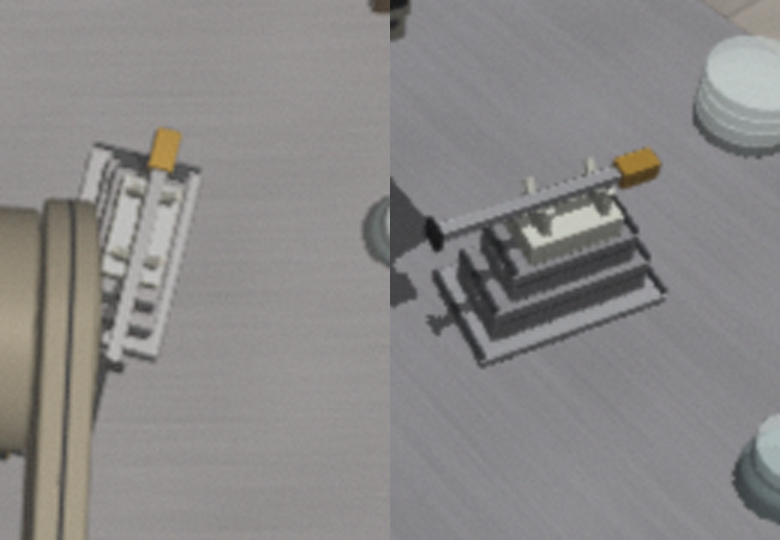

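Both views show the probe lying level in both notches. From the head centroid, its balance point is at (600,-132.5), which is within about 1 mm of the rest's centre. I'll hand it in.

```bash
python3 -c "
from plant import ticket
print(ticket.close_job())"
```

```text
the job is handed in; nothing more can be done
None
```

The stand is built in the order you gave: large case, small case, rest, then the probe level in both notches with its balance point about 1 mm from the rest's centre by the camera. The jars were left alone, and the job was handed in at about 30 s; no verdict came back.

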